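# Find the solid spacer post by its weight and present it at the welding turntable

## Robot

A 6-joint arm with a two-finger parallel gripper is mounted at the origin on the work surface. World frame = base frame: x ahead of the robot, y to its left, z up, the work surface at z = 0. Lengths are in m, angles in rad, forces in N, time in s.
With the tool pointing down it reaches from about 0.25 to 0.725 m from the base axis. Payload 4 kg.
Tool frame: the origin (TCP) lies on the centre line of the jaws, within the pads' length; the fingertips stand 17 mm ahead of it and the grasp point (between the pads) lies 2 mm behind it; z points along the fingers, x is the direction in which the jaws open and shut, and the axes are right-handed (so a half turn about z gives the same grasp; the last joint's range is limited). The gripper opens to 85 mm and grips with 20 to 120 N. Pads are 22 mm wide; open, the fingers measure 114 mm over their backs; the gripper's body (76 mm by 85 mm) begins 54 mm behind the grasp point. The pads swing forward as they close: fully open they stand 13 mm farther back than shut.
Start: joints at [1.304, 0.241, 0.005, 1.335, 0, 1.571], TCP at [0.132, 0.482, 0.212] pointing down, gripper open.
Joint ranges: [-2.72, 2.72], [-1.05, 1.87], [-1.09, 1.28], [-1.99, 2.15], [-1.42, 1.44], [-3.14, 3.14]. Speed limits (rad/s): [2.79, 2.79, 3.14, 3.14, 3.14, 3.14].

## Interface

Orientations are given as a unit quaternion [x, y, z, w].
In Python, from workcell import bot gives the robot as it stands.
- The arm moves only by the tool jog_arm, never from a script. Its arguments are lists of equal length, an entry for each row: "jaw": the closure, from 0 (fully open) to 1 (shut); "linear": the shift along the tool's x, y, z in m, a list of three; "delta_rot": the turn, a rotation vector about the tool's x, y, z in degrees, a list of three. A call has exactly 8 rows; each row is the pose to reach, as a shift and turn from the pose commanded when the call began, along the tool's axes at that moment; what a row does not reach only later rows make up. A row lasts 1/12 s, in which the tool goes at most 41.7 mm and 7.16 degrees, less where a joint would pass 70% of its speed; a pose out of reach is approached as far as the arm can. A call with a gripper value outside its range is refused whole. The fingers move at their own pace and stop on an object; the grip force is fixed at half the most. Time passes only in rows, so rows that repeat a pose let the fingers close, or fill a call up. It gives the time, the measured TCP pose, the force and the opening at its end, in the units of the state.
- bot.get_obs(): the state, without advancing time (a new reading comes with each control period).
- bot.camera(name): name is "scene" or "side" or "wrist"; returns (picture, depth): 400x640x3 uint8, red, green, blue; 400x640 float32, m along the optical axis (not along the pixel's ray), 0 where there is no reading.
- bot.calibration(name): a dict with "fovy" (degrees; the focal length in pixels is half the picture's height over the tangent of half this angle, whatever the lens; pixels are square), "cx", "cy" (the principal point, pixels), "origin" and "orientation" of the camera in the world. Camera axes: x right, y down, z forward; pixel columns grow to the right and rows downward; lengths in m; the calibration is good to about 2 mm. A picture is of the moment at which its call begins: read the wrist's pose just before it. calibration takes no time and is no camera call; for the wrist camera it gives the pose at the moment of the call.
- bot.job_done(): hands the job in, once; it reports no verdict.
The state is a dict: "clock": time; "joint_pos": joint angles; "joint_vel": joint speeds; "tau": joint torques, N m; "eef_pos": TCP position; "tool_rot": TCP orientation; "ft_force": force on the tool from outside, world axes, zero at the start; "ft_torque": the same for the moment, N m; "grip_width": finger opening in m.
Only numpy, scipy, OpenCV 4.12 (cv2) and the standard library are available. Lean on these libraries where they do the work, as an engineer would, in place of code of your own. Each camera call takes 0.05 s, during which the arm holds its last target.

## Task

Two spacer posts that look alike stand on the welding bench; one is solid and heavier, one is hollow. Lift one to feel its weight and set it down (do not drop it) upright on the aluminium plate, then lift the other to compare while the first stays there. Finish holding the heavier post in the gripper, upright and still, centred over the seat ring of the turntable and 3 to 10 cm clear above it, with the lighter post left standing upright, either on the plate or on the bench; do not topple a post or disturb the other things on the bench.

Things in the scene. Friction and masses are not known exactly. Their poses are not given: they have to be found in the camera images.
- post_a: One of two identical-looking upright steel spacer posts: round, 36 mm across (38 mm over the dark 6 mm end caps), 75 mm high. Origin: centre of its underside. One is solid, one hollow, swapped at random; each weighs 0.28 to 0.70 kg, the solid one at least 0.15 kg more. They start free on the open bench (z = 0), nearer the robot than the fixed row of stock tubes at the far edge.
- post_b: One of two identical-looking upright steel spacer posts: round, 36 mm across (38 mm over the dark 6 mm end caps), 75 mm high. Origin: centre of its underside. One is solid, one hollow, swapped at random; each weighs 0.28 to 0.70 kg, the solid one at least 0.15 kg more. They start free on the open bench (z = 0), nearer the robot than the fixed row of stock tubes at the far edge.
- plate: Fixed pale bare aluminium plate lying on the bench, 140 mm (its x) by 160 mm (its y), 10 mm thick. Origin: centre of its underside; its top is 10 mm higher.
- turntable: Fixed bench-top welding turntable: blue base 170 mm square, round steel faceplate 220 mm across with its top 60 mm above the bench, and on its middle a dark seat ring 68 mm across, 8 mm high. It does not turn. Origin: centre of its underside.
- turntable_seat (a point): The middle of the turntable, on its axis, level with the top of the seat ring, 68 mm above the bench. The end position is measured from here to the centre of the post's underside.
- weld_ring: Bystander: dark steel ring lying flat, 62 mm across, 42 mm hole, 18 mm high. Origin: centre of its underside.
- slug: Bystander: short solid steel disc-like slug, 36 mm across and only 28 mm high (not one of the two posts). Origin: centre of its underside.
- magnet: Bystander: square welding magnet lying flat, red outside faces, 60 x 60 x 18 mm. Origin: centre of its underside.
- hammer: Bystander: hammer lying flat at the far side, 240 mm long.
- brush: Bystander: hand brush lying flat at the far left, 220 mm long.
- spray: Bystander: upright spray can, 60 mm across, 170 mm high, at the far left. Origin: centre of its underside.
Mind the look-alikes: they are no part of the job. Leave any blue or purple look-alike of the post_b alone.

How it is judged:
On the way, in this order (a step that is already met when the one before it is completed fails the run):
1. one of the two posts is lifted clear of the bench in the gripper (((height (world z) of post_a above 0.04 m and contact force between post_a and the fingers above 1 N) or (height (world z) of post_b above 0.04 m and contact force between post_b and the fingers above 1 N))), for 0.2 s.
2. that post stands upright and released on the plate, the other still on the bench ((((height (world z) of post_a between 0.006 and 0.015 m and angle between post_a's own z axis and vertical below 0.1 rad and linear speed of post_a below 0.03 m/s and contact force between post_a and the fingers below 0.1 N and x of post_a in the frame of plate between -0.06 and 0.06 m and y of post_a in the frame of plate between -0.07 and 0.07 m) and height (world z) of post_b below 0.015 m) or ((height (world z) of post_b between 0.006 and 0.015 m and angle between post_b's own z axis and vertical below 0.1 rad and linear speed of post_b below 0.03 m/s and contact force between post_b and the fingers below 0.1 N and x of post_b in the frame of plate between -0.06 and 0.06 m and y of post_b in the frame of plate between -0.07 and 0.07 m) and height (world z) of post_a below 0.015 m))), for 0.2 s.
3. the other post is lifted in the gripper while the first stands on the plate ((((height (world z) of post_a between 0.006 and 0.015 m and angle between post_a's own z axis and vertical below 0.1 rad and linear speed of post_a below 0.03 m/s and contact force between post_a and the fingers below 0.1 N and x of post_a in the frame of plate between -0.06 and 0.06 m and y of post_a in the frame of plate between -0.07 and 0.07 m) and (height (world z) of post_b above 0.04 m and contact force between post_b and the fingers above 1 N)) or ((height (world z) of post_b between 0.006 and 0.015 m and angle between post_b's own z axis and vertical below 0.1 rad and linear speed of post_b below 0.03 m/s and contact force between post_b and the fingers below 0.1 N and x of post_b in the frame of plate between -0.06 and 0.06 m and y of post_b in the frame of plate between -0.07 and 0.07 m) and (height (world z) of post_a above 0.04 m and contact force between post_a and the fingers above 1 N)))), for 0.2 s.
At the end, for the whole second after the job is handed in: Heavier post held still in the gripper, within 30 mm of the turntable's axis, underside 20 to 120 mm above the seat ring, tilted under 0.2 rad, touching neither turntable nor other post; lighter post (under 4.65 N) upright (0.1 rad), released, at rest on plate or bench (((horizontal distance between post_a and turntable_seat below 0.03 m and height (world z) of post_a between 0.088 and 0.188 m and angle between post_a's own z axis and vertical below 0.2 rad and contact force between post_a and the fingers above 2 N and contact force between post_a and turntable below 0.1 N and contact force between post_a and post_b below 0.1 N and linear speed of post_a below 0.03 m/s and contact force between post_b and the fingers below 0.1 N and contact force between post_b and anything else below 4.65 N and height (world z) of post_b between -0.005 and 0.015 m and angle between post_b's own z axis and vertical below 0.1 rad and linear speed of post_b below 0.02 m/s) or (horizontal distance between post_b and turntable_seat below 0.03 m and height (world z) of post_b between 0.088 and 0.188 m and angle between post_b's own z axis and vertical below 0.2 rad and contact force between post_b and the fingers above 2 N and contact force between post_b and turntable below 0.1 N and contact force between post_b and post_a below 0.1 N and linear speed of post_b below 0.03 m/s and contact force between post_a and the fingers below 0.1 N and contact force between post_a and anything else below 4.65 N and height (world z) of post_a between -0.005 and 0.015 m and angle between post_a's own z axis and vertical below 0.1 rad and linear speed of post_a below 0.02 m/s))); the arm keeps its last pose, push and grip.
It fails at once if a post is toppled (angle between any of post_a, post_b's own z axis and vertical above 0.6 rad).
It fails at once if a post is dropped (out of the gripper more than about 25 mm above its support) ((height (world z) of post_a above 0.037 m and contact force between post_a and the fingers below 0.1 N) or (height (world z) of post_b above 0.037 m and contact force between post_b and the fingers below 0.1 N)).
It fails at once if a bystander is pushed more than 40 mm (distance of any of weld_ring, slug, magnet, hammer, brush, spray from where it was at the start of the episode above 0.04 m).
It also fails if it takes over 66 s, if anything falls off the work surface, if the arm or the gripper's body presses on something with over 40 N, if the wrist force passes 120 N, or if a joint passes its speed limit or range.

## Working session

There is one attempt and no reset: what is moved stays moved. The work goes in short steps, Python scripts to look and compute and a tool call to move; the robot and the scene stay as the last step left them, time stands still between calls to the robot, and variables do not carry over. Pictures are saved under pics/ and viewed, and the job is handed in when it is done.

Besides the shell and the picture viewer there is one more tool, called after ">>>" by a JSON object that holds its "fn" and its "kwargs", one argument or row to a line. jog_arm: Moves the arm, as the interface text tells. Its arguments: {"type":"object","properties":{"jaw":{"type":"array","items":{"type":"number"}},"linear":{"type":"array","items":{"type":"array","items":{"type":"number"}}},"delta_rot":{"type":"array","items":{"type":"array","items":{"type":"number"}}}},"required":["jaw","linear","delta_rot"]}

```bash
ls; mkdir -p pics; cat > h.py <<'E'
import numpy as np, cv2
from scipy.spatial.transform import Rotation as R
from workcell import bot
def snap(name,fn):
    cal=bot.calibration(name); im,d=bot.camera(name)
    cv2.imwrite('pics/'+fn+'.png',im[:,:,::-1]); np.savez('pics/'+fn+'.npz',im=im,d=d,f=200/np.tan(np.radians(cal['fovy'])/2),cx=cal['cx'],cy=cal['cy'],o=cal['origin'],q=cal['orientation'])
    return im,d,cal
def load(fn): return np.load('pics/'+fn+'.npz')
def world(c,u,v,depth):
    p=np.array([(u-c['cx'])/c['f'],(v-c['cy'])/c['f'],1.0])
    return c['o']+R.from_quat(c['q']).apply(p)*depth
def onplane(c,u,v,z):
    r=R.from_quat(c['q']).apply(np.array([(u-c['cx'])/c['f'],(v-c['cy'])/c['f'],1.0]))
    return c['o']+r*(z-c['o'][2])/r[2]
E
python3 - <<'E'
from h import *
for n in('scene','side','wrist'):
    _,_,c=snap(n,n+'0'); print(n,c)
print(bot.get_obs())
E
```

```text
pics
scene {'fovy': 46.35279258669996, 'cx': 320.13693959478974, 'cy': 196.03149797469217, 'origin': array([ 1.30397445, -0.34499222,  0.82943159]), 'orientation': array([ 0.79805729,  0.45567818, -0.19597067, -0.34213661])}
side {'fovy': 45.05313343427839, 'cx': 320.93179629266007, 'cy': 196.23164567932972, 'origin': array([-0.01623465, -0.6970447 ,  0.93696352]), 'orientation': array([ 0.85516736, -0.30748614,  0.13232058, -0.39576801])}
wrist {'fovy': 63.20829243982279, 'cx': 312.37866245606637, 'cy': 201.87241400640818, 'origin': array([0.06068725, 0.50220256, 0.37333003]), 'orientation': array([0.78639787, 0.59976646, 0.0892838 , 0.11784303])}
{'clock': 0.15, 'joint_pos': array([ 1.30397810e+00,  2.41275813e-01,  4.01235256e-03,  1.33519766e+00,
       -1.07770727e-05,  1.57079873e+00]), 'joint_vel': array([-0.00045424, -0.00426679,  0.00305103,  0.00044214, -0.00135833,
       -0.00040275]), 'tau': array([-2.04842158e-04, -3.72633505e+01,  2.52639377e+01,  1.23576145e-02,
       -3.89379989e-05, -1.95085974e-06]), 'eef_pos': array([0.13169768, 0.48180348, 0.21119142]), 'tool_rot': array([ 7.94878931e-01,  6.06767494e-01, -6.58385239e-04,  5.09357185e-04]), 'ft_force': array([-0.44610449,  0.21024622,  0.00891009]), 'ft_torque': array([ 0.00426519, -0.0312685 ,  0.03953746]), 'grip_width': 0.08542094517939}
```

View pics/scene0.png

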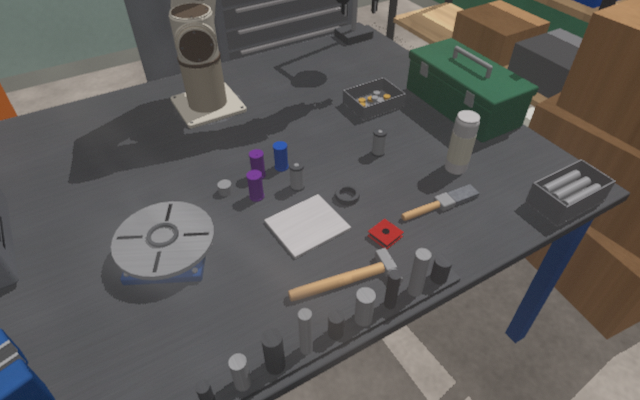

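View pics/side0.png

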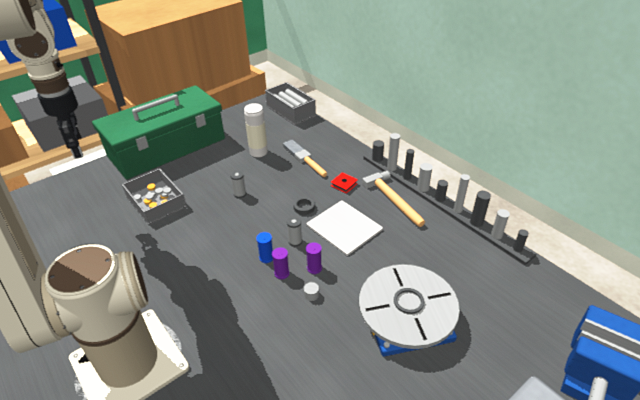

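View pics/wrist0.png

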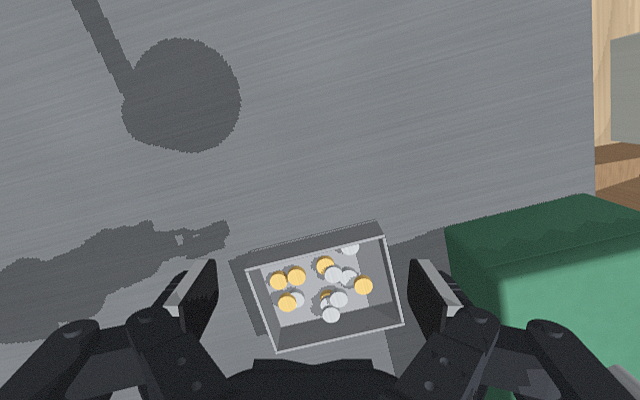

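The scene view shows the grey posts at (297,176) and (379,142), the plate at (307,224) and the turntable at (163,237). Purple and blue look-alikes stand beside the first post. The side view has the posts at (294,232) and (238,184). Next I'll measure them.

```bash
python3 - <<'E'
from h import *
for cam in('scene0','side0'):
    c=load(cam); d=c['d']; V,U=np.mgrid[0:400,0:640]
    p=np.stack([(U-c['cx'])/c['f'],(V-c['cy'])/c['f'],np.ones_like(U,float)],-1)*d[...,None]
    W=R.from_quat(c['q']).apply(p.reshape(-1,3)).reshape(400,640,3)+c['o']
    W[d==0]=np.nan
    np.save('pics/W_'+cam+'.npy',W)
    m=((W[...,2]>0.012)&(W[...,2]<0.25)&(W[...,0]>0.15)&(W[...,0]<0.85)&(abs(W[...,1])<0.6)).astype(np.uint8)
    n,l,s,_=cv2.connectedComponentsWithStats(m)
    print(cam)
    for i in range(1,n):
        if s[i,4]<40: continue
        P=W[l==i]; zt=np.percentile(P[:,2],97); T=P[P[:,2]>zt-0.006]
        print(s[i],'mean',P.mean(0).round(3),'ztop',zt.round(3),'topmid',((T.min(0)+T.max(0))/2).round(4)[:2],'ext',(T.max(0)-T.min(0)).round(3)[:2], c['im'][l==i].mean(0).astype(int))
    # plate
    hsv=cv2.cvtColor(c['im'],cv2.COLOR_RGB2HSV)
    m=((hsv[...,2]>170)&(hsv[...,1]<40)&(W[...,2]<0.02)&(W[...,2]>0.0)).astype(np.uint8)
    n,l,s,_=cv2.connectedComponentsWithStats(m)
    i=1+np.argmax(s[1:,4]); print('plate',s[i]); 
    ct=cv2.findContours((l==i).astype(np.uint8),0,2)[0][0]; r=cv2.minAreaRect(np.array([onplane(c,*q[0],0.01)[:2] for q in ct],np.float32)); print(r, W[l==i][:,2].mean())
E
```

```text
scene0
[ 343   78   63   41 1427] mean [0.275 0.46  0.031] ztop 0.05 topmid [0.2725 0.4604] ext [0.128 0.165] [79 76 74]
[ 446  111   35   61 1407] mean [0.658 0.459 0.106] ztop 0.17 topmid [0.6463 0.4752] ext [0.053 0.058] [116 114 110]
[372 128  16  26 316] mean [0.49  0.324 0.052] ztop 0.076 topmid [0.4824 0.3294] ext [0.039 0.04 ] [83 83 84]
[273 142  15  27 339] mean [0.407 0.06  0.052] ztop 0.076 topmid [0.3992 0.0648] ext [0.04  0.037] [ 44  64 114]
[247 150  18  50 676] mean [ 0.448 -0.03   0.056] ztop 0.076 topmid [ 0.436  -0.0246] ext [0.113 0.076] [ 84  52 102]
[289 161  16  28 359] mean [0.5   0.059 0.053] ztop 0.076 topmid [0.4931 0.0638] ext [0.039 0.039] [87 87 89]
[527 174  26  28 220] mean [0.842 0.554 0.052] ztop 0.07 topmid [0.8433 0.5628] ext [0.012 0.068] [79 78 79]
[218 180  14  14 157] mean [ 0.418 -0.108  0.025] ztop 0.031 topmid [ 0.4132 -0.1065] ext [0.038 0.034] [123 122 124]
[336 185  24  18 212] mean [0.594 0.153 0.016] ztop 0.02 topmid [0.5918 0.1532] ext [0.061 0.061] [82 81 83]
[402 185  78  35 771] mean [0.74  0.35  0.017] ztop 0.021 topmid [0.7409 0.
[... 1983 characters left out ...]
6 topmid [ 0.4683 -0.0463] ext [0.039 0.04 ] [115  48 148]
[ 359  265  100   90 6870] mean [ 0.527 -0.307  0.057] ztop 0.065 topmid [ 0.5367 -0.2996] ext [0.218 0.216] [201 204 204]
[304 283  15  16 191] mean [ 0.408 -0.112  0.025] ztop 0.03 topmid [ 0.4105 -0.1087] ext [0.036 0.035] [194 195 193]
[565 305  44  61 724] mean [ 0.739 -0.586  0.102] ztop 0.124 topmid [ 0.7307 -0.5853] ext [0.113 0.029] [ 74 110 162]
[508 376  26  24  86] mean [ 0.433 -0.598  0.245] ztop 0.248 topmid [ 0.4335 -0.5981] ext [0.059 0.004] [162 166 170]
plate [  68  309  120   91 3253]
((-0.00027632713317871094, 3.371387720108032e-05), (0.1935185045003891, 0.21422886848449707), 89.45000457763672) 0.01111987701220434
```

>>> {"fn": "jog_arm", "kwargs": {
  "jaw": [0, 0, 0, 0, 0, 0, 0, 0],
  "linear": [
    [-0.003, 0.015, 0],
    [-0.008, 0.05, 0],
    [-0.013, 0.085, 0],
    [-0.018, 0.12, 0],
    [-0.024, 0.155, 0],
    [-0.029, 0.19, 0],
    [-0.034, 0.225, 0],
    [-0.039, 0.26, 0]
  ],
  "delta_rot": [
    [0, 0, 2],
    [0, 0, 6],
    [0, 0, 10],
    [0, 0, 14],
    [0, 0, 18],
    [0, 0, 22],
    [0, 0, 26],
    [0, 0, 30]
  ]
}}

```text
clock: 0.82
eef_pos: [0.3736, 0.375, 0.2116]
tool_rot: [0.925, 0.379, -0.0, 0.0]
ft_force: [0.1, 1.0, -0.5]
grip_width: 0.0849
```

```bash
cat >> h.py <<'E'
def togo(x,y,z,yaw=None):
    o=bot.get_obs(); r=R.from_quat(o['tool_rot']); M=r.as_matrix()
    print('t',round(o['clock'],2),'tcp',o['eef_pos'].round(4),'yaw',np.degrees(np.arctan2(M[1,0],M[0,0])).round(1),'tilt',np.degrees(np.arccos(-M[2,2])).round(2),'F',o['ft_force'].round(2),'w',o['grip_width'].round(4),'j6',o['joint_pos'][5].round(2))
    print('tool shift to go',r.inv().apply(np.array([x,y,z])-o['eef_pos']).round(4))
E
python3 -c "
from h import *
togo(.48,.328,.16)"
```

```text
Traceback (most recent call last):
  File "h.py", line 17, in togo
    print('t',round(o['clock'],2),'tcp',o['eef_pos'].round(4),'yaw',np.degrees(np.arctan2(M[1,0],M[0,0])).round(1),'tilt',np.degrees(np.arccos(-M[2,2])).round(2),'F',o['ft_force'].round(2),'w',o['grip_width'].round(4),'j6',o['joint_pos'][5].round(2))
                                                                                                                                                                                                 ^^^^^^^^^^^^^^^^^^^^^
AttributeError: 'float' object has no attribute 'round'
```

```bash
sed -i "s/o\['grip_width'\].round(4)/round(float(o['grip_width']),4)/" h.py
python3 -c "
from h import *
togo(.48,.328,.16)"
```

```text
t 0.82 tcp [0.3736 0.375  0.2116] yaw 44.5 tilt 0.03 F [ 0.07  1.02 -0.47] w 0.0849 j6 1.58
tool shift to go [0.0429 0.1081 0.0516]
```

>>> {"fn": "jog_arm", "kwargs": {
  "jaw": [0, 0, 0, 0, 0, 0, 0, 0],
  "linear": [
    [0.01, 0.025, 0.012],
    [0.021, 0.052, 0.025],
    [0.032, 0.08, 0.038],
    [0.039, 0.098, 0.047],
    [0.043, 0.108, 0.052],
    [0.043, 0.108, 0.052],
    [0.043, 0.108, 0.052],
    [0.043, 0.108, 0.052]
  ],
  "delta_rot": [
    [0, 0, 0],
    [0, 0, 0],
    [0, 0, 0],
    [0, 0, 0],
    [0, 0, 0],
    [0, 0, 0],
    [0, 0, 0],
    [0, 0, 0]
  ]
}}

```text
clock: 1.48
eef_pos: [0.4781, 0.3304, 0.1605]
tool_rot: [0.925, 0.381, 0.0, -0.0]
ft_force: [0.0, -0.1, 0.2]
grip_width: 0.0851
```

```bash
python3 - <<'E'
from h import *
togo(.48,.328,.16)
snap('wrist','w1'); snap('scene','s1')
c=load('w1'); d=c['d']; V,U=np.mgrid[0:400,0:640]
p=np.stack([(U-c['cx'])/c['f'],(V-c['cy'])/c['f'],np.ones_like(U,float)],-1)*d[...,None]
W=R.from_quat(c['q']).apply(p.reshape(-1,3)).reshape(400,640,3)+c['o']; W[d==0]=np.nan
m=(abs(W[...,2]-.075)<.006)&(np.hypot(W[...,0]-.48,W[...,1]-.328)<.04)
T=W[m]; print(m.sum(),T.mean(0),((T.min(0)+T.max(0))/2),T.max(0)-T.min(0))
E
```

```text
t 1.48 tcp [0.4781 0.3304 0.1605] yaw 44.8 tilt 0.03 F [ 0.03 -0.06  0.21] w 0.0851 j6 1.39
tool shift to go [-0.0003  0.003   0.0005]
1749 [0.48063001 0.33044598 0.0750417 ] [0.48125737 0.32994131 0.0732422 ] [0.03794477 0.03783483 0.00834472]
```

View pics/w1.png

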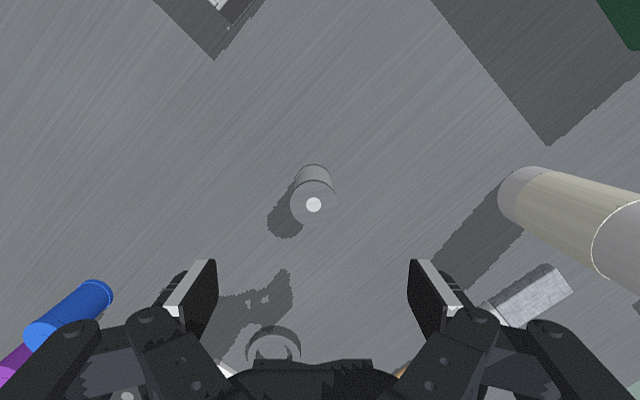

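Wrist view: the post's cap is at (313,205), midway between the fingers, at about (0.481, 0.330). That agrees with the other two views. I'll descend and grip.

>>> {"fn": "jog_arm", "kwargs": {
  "jaw": [0, 0, 0, 0, 0, 0, 0, 0],
  "linear": [
    [0.002, 0.002, 0.015],
    [0.002, 0.002, 0.035],
    [0.002, 0.002, 0.055],
    [0.002, 0.002, 0.075],
    [0.002, 0.002, 0.095],
    [0.002, 0.002, 0.11],
    [0.002, 0.002, 0.118],
    [0.002, 0.002, 0.118]
  ],
  "delta_rot": [
    [0, 0, 0],
    [0, 0, 0],
    [0, 0, 0],
    [0, 0, 0],
    [0, 0, 0],
    [0, 0, 0],
    [0, 0, 0],
    [0, 0, 0]
  ]
}}

```text
clock: 2.25
eef_pos: [0.4799, 0.3296, 0.0405]
tool_rot: [0.925, 0.381, -0.002, 0.0]
ft_force: [-0.2, 0.7, -0.8]
grip_width: 0.0851
```

>>> {"fn": "jog_arm", "kwargs": {
  "jaw": [0.3, 0.4, 0.5, 0.6, 0.7, 0.8, 0.8, 0.8],
  "linear": [
    [0, 0, 0],
    [0, 0, 0],
    [0, 0, 0],
    [0, 0, 0],
    [0, 0, 0],
    [0, 0, 0],
    [0, 0, 0],
    [0, 0, 0]
  ],
  "delta_rot": [
    [0, 0, 0],
    [0, 0, 0],
    [0, 0, 0],
    [0, 0, 0],
    [0, 0, 0],
    [0, 0, 0],
    [0, 0, 0],
    [0, 0, 0]
  ]
}}

```text
clock: 2.92
eef_pos: [0.4824, 0.3299, 0.0436]
tool_rot: [0.925, 0.38, 0.001, -0.0]
ft_force: [-1.9, -0.8, 5.4]
grip_width: 0.0351
```

```bash
python3 - <<'E'
from h import *
togo(.48,.33,.042)
snap('scene','s2')
E
```

```text
t 2.92 tcp [0.4824 0.3299 0.0436] yaw 44.7 tilt 0.13 F [-1.91 -0.81  5.42] w 0.0351 j6 1.39
tool shift to go [-0.0017 -0.0017  0.0016]
```

View pics/s2.png

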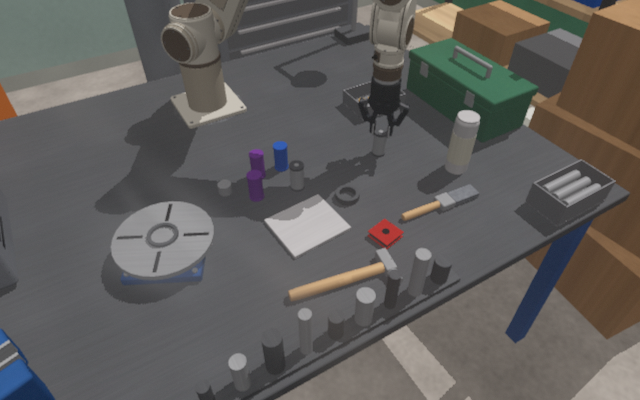

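Width is 35 mm, so it is gripped. The scene view shows the gripper on the post at (380,140) with nothing else disturbed. Lifting.

>>> {"fn": "jog_arm", "kwargs": {
  "jaw": [0.8, 0.8, 0.8, 0.8, 0.8, 0.8, 0.8, 0.8],
  "linear": [
    [0, 0, -0.005],
    [0, 0, -0.015],
    [0, 0, -0.03],
    [0, 0, -0.045],
    [0, 0, -0.06],
    [0, 0, -0.073],
    [0, 0, -0.08],
    [0, 0, -0.08]
  ],
  "delta_rot": [
    [0, 0, 0],
    [0, 0, 0],
    [0, 0, 0],
    [0, 0, 0],
    [0, 0, 0],
    [0, 0, 0],
    [0, 0, 0],
    [0, 0, 0]
  ]
}}

```text
clock: 3.63
eef_pos: [0.4826, 0.3302, 0.1238]
tool_rot: [0.925, 0.38, 0.002, -0.0]
ft_force: [0.1, 0.9, -5.0]
grip_width: 0.035
```

>>> {"fn": "jog_arm", "kwargs": {
  "jaw": [0.8, 0.8, 0.8, 0.8, 0.8, 0.8, 0.8, 0.8],
  "linear": [
    [0, 0, 0],
    [0, 0, 0],
    [0, 0, 0],
    [0, 0, 0],
    [0, 0, 0],
    [0, 0, 0],
    [0, 0, 0],
    [0, 0, 0]
  ],
  "delta_rot": [
    [0, 0, 0],
    [0, 0, 0],
    [0, 0, 0],
    [0, 0, 0],
    [0, 0, 0],
    [0, 0, 0],
    [0, 0, 0],
    [0, 0, 0]
  ]
}}

```text
clock: 4.3
eef_pos: [0.4817, 0.3296, 0.1218]
tool_rot: [0.925, 0.38, -0.0, -0.0]
ft_force: [-0.0, -0.2, -5.6]
grip_width: 0.0346
```

```bash
python3 - <<'E'
from h import *
F=[];Q=[]
for i in range(8):
    if i==0: snap('scene','s3')
    else: bot.camera('scene')
    o=bot.get_obs(); F.append(o['ft_force']); Q.append(o['tau'])
F=np.array(F); print(F.mean(0),F.std(0),np.mean(Q,0),np.std(Q,0))
togo(.623,.015,.125)
c=load('s3')
E
```

```text
[-0.22389902 -0.26064179 -5.51220761] [0.48549741 0.405379   0.52647418] [ 1.17761356e-04 -4.95511231e+01  2.62690915e+01  8.05390664e-03
  1.10513606e-03  2.72228757e-06] [5.05060502e-04 1.83053296e-02 1.15725849e-02 1.10436664e-03
 7.71099392e-05 7.54503452e-06]
t 4.7 tcp [0.4817 0.3296 0.122 ] yaw 44.7 tilt 0.01 F [-0.02 -0.03 -5.65] w 0.0347 j6 1.39
tool shift to go [-0.121   0.323  -0.0031]
```

View pics/s3.png

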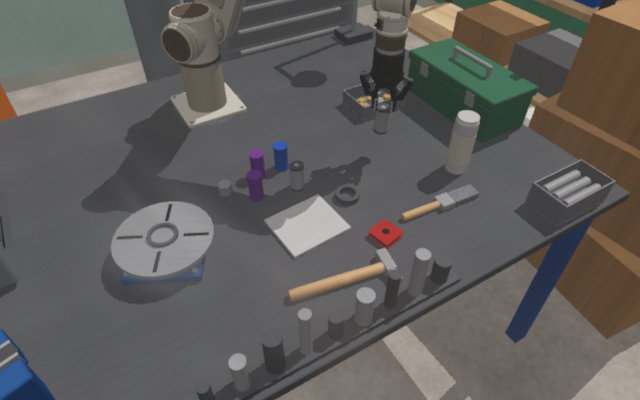

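It's held upright and reads about 5.5 N. Now I'll carry it to the plate at (0.623, 0.015).

>>> {"fn": "jog_arm", "kwargs": {
  "jaw": [0.8, 0.8, 0.8, 0.8, 0.8, 0.8, 0.8, 0.8],
  "linear": [
    [-0.004, 0.01, 0],
    [-0.012, 0.032, 0],
    [-0.023, 0.06, 0],
    [-0.034, 0.09, 0],
    [-0.045, 0.12, 0],
    [-0.056, 0.15, 0],
    [-0.067, 0.18, 0],
    [-0.079, 0.21, 0]
  ],
  "delta_rot": [
    [0, 0, 0],
    [0, 0, 0],
    [0, 0, 0],
    [0, 0, 0],
    [0, 0, 0],
    [0, 0, 0],
    [0, 0, 0],
    [0, 0, 0]
  ]
}}

```text
clock: 5.37
eef_pos: [0.574, 0.1226, 0.1221]
tool_rot: [0.925, 0.38, 0.0, 0.0]
ft_force: [0.4, 0.9, -5.4]
grip_width: 0.035
```

>>> {"fn": "jog_arm", "kwargs": {
  "jaw": [0.8, 0.8, 0.8, 0.8, 0.8, 0.8, 0.8, 0.8],
  "linear": [
    [-0.011, 0.03, 0],
    [-0.022, 0.06, 0],
    [-0.032, 0.085, 0],
    [-0.039, 0.104, 0],
    [-0.042, 0.113, 0],
    [-0.042, 0.113, 0],
    [-0.042, 0.113, 0],
    [-0.042, 0.113, 0]
  ],
  "delta_rot": [
    [0, 0, 0],
    [0, 0, 0],
    [0, 0, 0],
    [0, 0, 0],
    [0, 0, 0],
    [0, 0, 0],
    [0, 0, 0],
    [0, 0, 0]
  ]
}}

```text
clock: 6.03
eef_pos: [0.6222, 0.0161, 0.1217]
tool_rot: [0.925, 0.381, -0.0, -0.001]
ft_force: [1.5, -0.3, -5.1]
grip_width: 0.0351
```

```bash
python3 - <<'E'
from h import *
snap('side','d4'); snap('wrist','w4')
togo(.623,.015,.052)
E
```

```text
t 6.13 tcp [0.6224 0.0165 0.1219] yaw 44.8 tilt 0.04 F [ 0.04 -0.69 -5.89] w 0.035 j6 0.81
tool shift to go [-0.0006  0.0015  0.0699]
```

View pics/d4.png

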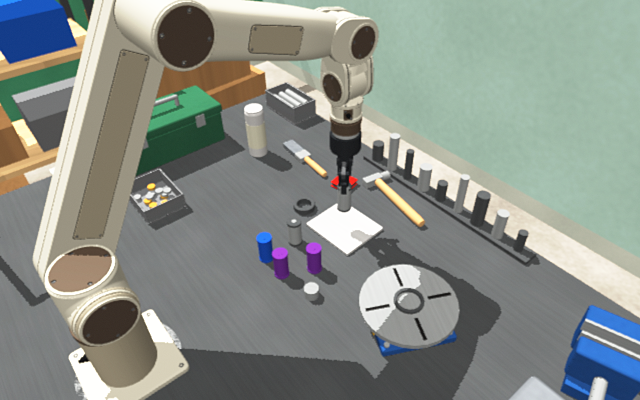

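View pics/w4.png

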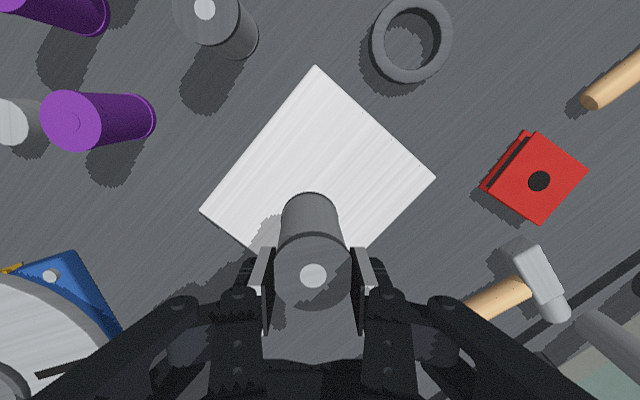

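The side view shows the post at (344,198) over the plate. The wrist view confirms it's upright between the pads at (315,250). Lowering.

>>> {"fn": "jog_arm", "kwargs": {
  "jaw": [0.8, 0.8, 0.8, 0.8, 0.8, 0.8, 0.8, 0.8],
  "linear": [
    [0, 0.001, 0.008],
    [0, 0.001, 0.02],
    [0, 0.001, 0.033],
    [0, 0.001, 0.045],
    [0, 0.001, 0.055],
    [0, 0.001, 0.062],
    [0, 0.001, 0.065],
    [0, 0.001, 0.065]
  ],
  "delta_rot": [
    [0, 0, 0],
    [0, 0, 0],
    [0, 0, 0],
    [0, 0, 0],
    [0, 0, 0],
    [0, 0, 0],
    [0, 0, 0],
    [0, 0, 0]
  ]
}}

```text
clock: 6.8
eef_pos: [0.623, 0.0146, 0.0559]
tool_rot: [0.925, 0.381, -0.001, -0.0]
ft_force: [-0.3, -1.0, -6.0]
grip_width: 0.0345
```

>>> {"fn": "jog_arm", "kwargs": {
  "jaw": [0.8, 0.8, 0.8, 0.8, 0.8, 0.8, 0.8, 0.8],
  "linear": [
    [0, 0, 0.0005],
    [0, 0, 0.001],
    [0, 0, 0.0015],
    [0, 0, 0.002],
    [0, 0, 0.0025],
    [0, 0, 0.003],
    [0, 0, 0.003],
    [0, 0, 0.003]
  ],
  "delta_rot": [
    [0, 0, 0],
    [0, 0, 0],
    [0, 0, 0],
    [0, 0, 0],
    [0, 0, 0],
    [0, 0, 0],
    [0, 0, 0],
    [0, 0, 0]
  ]
}}

```text
clock: 7.47
eef_pos: [0.6237, 0.0142, 0.0539]
tool_rot: [0.925, 0.38, 0.0, 0.0]
ft_force: [0.3, -0.2, -6.3]
grip_width: 0.0347
```

>>> {"fn": "jog_arm", "kwargs": {
  "jaw": [0.8, 0.8, 0.8, 0.8, 0.8, 0.8, 0.8, 0.8],
  "linear": [
    [0, 0, 0.0005],
    [0, 0, 0.001],
    [0, 0, 0.0015],
    [0, 0, 0.002],
    [0, 0, 0.002],
    [0, 0, 0.002],
    [0, 0, 0.002],
    [0, 0, 0.002]
  ],
  "delta_rot": [
    [0, 0, 0],
    [0, 0, 0],
    [0, 0, 0],
    [0, 0, 0],
    [0, 0, 0],
    [0, 0, 0],
    [0, 0, 0],
    [0, 0, 0]
  ]
}}

```text
clock: 8.13
eef_pos: [0.6242, 0.0138, 0.0537]
tool_rot: [0.925, 0.38, 0.001, 0.001]
ft_force: [-2.5, -1.8, 3.8]
grip_width: 0.0348
```

Contact: Fz went from -6 N to +3.8 N. I'll open and rise.

>>> {"fn": "jog_arm", "kwargs": {
  "jaw": [0.5, 0.3, 0.1, 0, 0, 0, 0, 0],
  "linear": [
    [0, 0, 0],
    [0, 0, 0],
    [0, 0, 0],
    [0, 0, 0],
    [0, 0, 0],
    [0, 0, 0],
    [0, 0, 0],
    [0, 0, 0]
  ],
  "delta_rot": [
    [0, 0, 0],
    [0, 0, 0],
    [0, 0, 0],
    [0, 0, 0],
    [0, 0, 0],
    [0, 0, 0],
    [0, 0, 0],
    [0, 0, 0]
  ]
}}

```text
clock: 8.8
eef_pos: [0.6237, 0.0143, 0.0518]
tool_rot: [0.925, 0.38, 0.0, -0.0]
ft_force: [-0.3, 1.0, -0.7]
grip_width: 0.0856
```

>>> {"fn": "jog_arm", "kwargs": {
  "jaw": [0, 0, 0, 0, 0, 0, 0, 0],
  "linear": [
    [0, 0, -0.005],
    [0, 0, -0.02],
    [0, 0, -0.04],
    [0, 0, -0.06],
    [0, 0, -0.08],
    [0, 0, -0.1],
    [0, 0, -0.11],
    [0, 0, -0.11]
  ],
  "delta_rot": [
    [0, 0, 0],
    [0, 0, 0],
    [0, 0, 0],
    [0, 0, 0],
    [0, 0, 0],
    [0, 0, 0],
    [0, 0, 0],
    [0, 0, 0]
  ]
}}

```text
clock: 9.47
eef_pos: [0.6257, 0.0143, 0.1654]
tool_rot: [0.925, 0.38, 0.003, 0.001]
ft_force: [0.5, -0.2, 0.7]
grip_width: 0.0855
```

```bash
python3 - <<'E'
from h import *
snap('wrist','w5')
togo(.490,.062,.16)
F=[]
for i in range(4):
    bot.camera('scene'); F.append(bot.get_obs()['ft_force'])
print(np.mean(F,0))
E
```

```text
t 9.52 tcp [0.6246 0.0143 0.1633] yaw 44.7 tilt 0.18 F [0.68 0.08 0.01] w 0.0856 j6 0.81
tool shift to go [-0.0621 -0.1286  0.0028]
[ 0.03008444 -0.13695396  0.44658925]
```

View pics/w5.png

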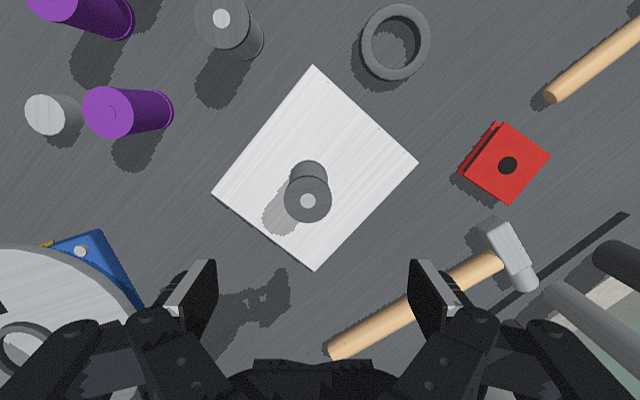

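The post stands upright at the centre of the plate, cap at (307,200). Next is the other post, whose cap is at (221,18) in this view.

>>> {"fn": "jog_arm", "kwargs": {
  "jaw": [0, 0, 0, 0, 0, 0, 0, 0],
  "linear": [
    [-0.007, -0.015, 0],
    [-0.02, -0.042, 0],
    [-0.034, -0.07, 0],
    [-0.047, -0.097, 0],
    [-0.057, -0.118, 0],
    [-0.062, -0.128, 0],
    [-0.062, -0.128, 0],
    [-0.062, -0.128, 0]
  ],
  "delta_rot": [
    [0, 0, 0],
    [0, 0, 0],
    [0, 0, 0],
    [0, 0, 0],
    [0, 0, 0],
    [0, 0, 0],
    [0, 0, 0],
    [0, 0, 0]
  ]
}}

```text
clock: 10.38
eef_pos: [0.4891, 0.0617, 0.1614]
tool_rot: [0.925, 0.381, -0.0, 0.0]
ft_force: [-0.1, 0.4, 0.3]
grip_width: 0.0855
```

```bash
python3 - <<'E'
from h import *
snap('wrist','w6')
c=load('w6'); d=c['d']; V,U=np.mgrid[0:400,0:640]
p=np.stack([(U-c['cx'])/c['f'],(V-c['cy'])/c['f'],np.ones_like(U,float)],-1)*d[...,None]
W=R.from_quat(c['q']).apply(p.reshape(-1,3)).reshape(400,640,3)+c['o']; W[d==0]=np.nan
m=(abs(W[...,2]-.075)<.006)&(np.hypot(W[...,0]-.49,W[...,1]-.062)<.04)
T=W[m]; print(m.sum(),T.mean(0),((T.min(0)+T.max(0))/2),T.max(0)-T.min(0))
togo(.490,.062,.042)
E
```

```text
1753 [0.49016474 0.06409268 0.07504083] [0.49075668 0.06364803 0.07331439] [0.03800117 0.03778299 0.0085824 ]
t 10.43 tcp [0.4899 0.0615 0.1615] yaw 44.7 tilt 0.01 F [-0.37 -0.34  0.  ] w 0.0854 j6 0.92
tool shift to go [ 0.0004 -0.0003  0.1195]
```

View pics/w6.png

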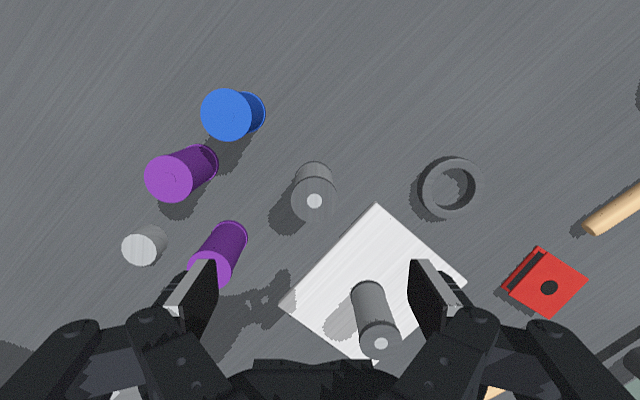

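The cap is at (314,201), measured at (0.490, 0.064), and the jaws clear the look-alikes. Descend and grip.

>>> {"fn": "jog_arm", "kwargs": {
  "jaw": [0, 0, 0, 0, 0, 0, 0, 0],
  "linear": [
    [0.002, -0.001, 0.015],
    [0.002, -0.001, 0.035],
    [0.002, -0.001, 0.055],
    [0.002, -0.001, 0.075],
    [0.002, -0.001, 0.095],
    [0.002, -0.001, 0.11],
    [0.002, -0.001, 0.118],
    [0.002, -0.001, 0.118]
  ],
  "delta_rot": [
    [0, 0, 0],
    [0, 0, 0],
    [0, 0, 0],
    [0, 0, 0],
    [0, 0, 0],
    [0, 0, 0],
    [0, 0, 0],
    [0, 0, 0]
  ]
}}

```text
clock: 11.1
eef_pos: [0.4893, 0.0631, 0.0416]
tool_rot: [0.925, 0.38, -0.002, -0.001]
ft_force: [-0.0, 0.3, 0.2]
grip_width: 0.0855
```

>>> {"fn": "jog_arm", "kwargs": {
  "jaw": [0.3, 0.4, 0.5, 0.6, 0.7, 0.8, 0.8, 0.8],
  "linear": [
    [0, 0, 0],
    [0, 0, 0],
    [0, 0, 0],
    [0, 0, 0],
    [0, 0, 0],
    [0, 0, 0],
    [0, 0, 0],
    [0, 0, 0]
  ],
  "delta_rot": [
    [0, 0, 0],
    [0, 0, 0],
    [0, 0, 0],
    [0, 0, 0],
    [0, 0, 0],
    [0, 0, 0],
    [0, 0, 0],
    [0, 0, 0]
  ]
}}

```text
clock: 11.77
eef_pos: [0.4912, 0.0637, 0.0454]
tool_rot: [0.925, 0.38, 0.001, 0.001]
ft_force: [-2.4, 0.3, 5.4]
grip_width: 0.0349
```

>>> {"fn": "jog_arm", "kwargs": {
  "jaw": [0.8, 0.8, 0.8, 0.8, 0.8, 0.8, 0.8, 0.8],
  "linear": [
    [0, 0, -0.005],
    [0, 0, -0.015],
    [0, 0, -0.03],
    [0, 0, -0.045],
    [0, 0, -0.06],
    [0, 0, -0.073],
    [0, 0, -0.08],
    [0, 0, -0.08]
  ],
  "delta_rot": [
    [0, 0, 0],
    [0, 0, 0],
    [0, 0, 0],
    [0, 0, 0],
    [0, 0, 0],
    [0, 0, 0],
    [0, 0, 0],
    [0, 0, 0]
  ]
}}

```text
clock: 12.43
eef_pos: [0.4915, 0.0639, 0.1259]
tool_rot: [0.925, 0.38, 0.002, 0.0]
ft_force: [-0.7, -0.6, -3.2]
grip_width: 0.0345
```

>>> {"fn": "jog_arm", "kwargs": {
  "jaw": [0.8, 0.8, 0.8, 0.8, 0.8, 0.8, 0.8, 0.8],
  "linear": [
    [0, 0, 0],
    [0, 0, 0],
    [0, 0, 0],
    [0, 0, 0],
    [0, 0, 0],
    [0, 0, 0],
    [0, 0, 0],
    [0, 0, 0]
  ],
  "delta_rot": [
    [0, 0, 0],
    [0, 0, 0],
    [0, 0, 0],
    [0, 0, 0],
    [0, 0, 0],
    [0, 0, 0],
    [0, 0, 0],
    [0, 0, 0]
  ]
}}

```text
clock: 13.1
eef_pos: [0.4902, 0.0637, 0.1238]
tool_rot: [0.925, 0.38, -0.0, -0.0]
ft_force: [-0.0, -0.1, -3.0]
grip_width: 0.0347
```

```bash
python3 - <<'E'
from h import *
F=[];Q=[]
for i in range(8):
    if i==0: snap('side','d7')
    else: bot.camera('scene')
    o=bot.get_obs(); F.append(o['ft_force'])
F=np.array(F); print(F.mean(0),F.std(0))
togo(.490,.064,.042)
E
```

```text
[-0.32628095 -0.08102651 -3.45796694] [0.30869993 0.57226329 0.40122086]
t 13.5 tcp [0.4903 0.0637 0.1239] yaw 44.7 tilt 0.0 F [ 0.06 -0.39 -4.06] w 0.0348 j6 0.92
tool shift to go [-0.     -0.0004  0.0819]
```

View pics/d7.png

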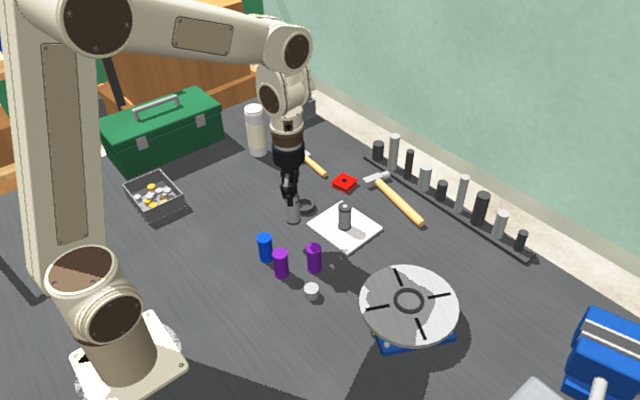

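This one reads 3.5 N against 5.5 N for the first, so the post on the plate is the heavier. The side view shows it still upright there at (345,216). I'll set this one back where it stood on the bench.

>>> {"fn": "jog_arm", "kwargs": {
  "jaw": [0.8, 0.8, 0.8, 0.8, 0.8, 0.8, 0.8, 0.8],
  "linear": [
    [0, 0, 0.008],
    [0, 0, 0.022],
    [0, 0, 0.038],
    [0, 0, 0.053],
    [0, 0, 0.065],
    [0, 0, 0.072],
    [0, 0, 0.075],
    [0, 0, 0.075]
  ],
  "delta_rot": [
    [0, 0, 0],
    [0, 0, 0],
    [0, 0, 0],
    [0, 0, 0],
    [0, 0, 0],
    [0, 0, 0],
    [0, 0, 0],
    [0, 0, 0]
  ]
}}

```text
clock: 14.17
eef_pos: [0.4897, 0.0636, 0.0481]
tool_rot: [0.925, 0.38, -0.001, -0.0]
ft_force: [-0.1, 0.1, -4.2]
grip_width: 0.0346
```

>>> {"fn": "jog_arm", "kwargs": {
  "jaw": [0.8, 0.8, 0.8, 0.8, 0.8, 0.8, 0.8, 0.8],
  "linear": [
    [0, 0, 0.0005],
    [0, 0, 0.001],
    [0, 0, 0.0015],
    [0, 0, 0.002],
    [0, 0, 0.0025],
    [0, 0, 0.003],
    [0, 0, 0.003],
    [0, 0, 0.003]
  ],
  "delta_rot": [
    [0, 0, 0],
    [0, 0, 0],
    [0, 0, 0],
    [0, 0, 0],
    [0, 0, 0],
    [0, 0, 0],
    [0, 0, 0],
    [0, 0, 0]
  ]
}}

```text
clock: 14.83
eef_pos: [0.4903, 0.0637, 0.0459]
tool_rot: [0.925, 0.38, 0.0, 0.0]
ft_force: [-0.4, -0.3, -3.3]
grip_width: 0.0346
```

>>> {"fn": "jog_arm", "kwargs": {
  "jaw": [0.8, 0.8, 0.8, 0.8, 0.8, 0.8, 0.8, 0.8],
  "linear": [
    [0, 0, 0.0005],
    [0, 0, 0.001],
    [0, 0, 0.0015],
    [0, 0, 0.002],
    [0, 0, 0.002],
    [0, 0, 0.002],
    [0, 0, 0.002],
    [0, 0, 0.002]
  ],
  "delta_rot": [
    [0, 0, 0],
    [0, 0, 0],
    [0, 0, 0],
    [0, 0, 0],
    [0, 0, 0],
    [0, 0, 0],
    [0, 0, 0],
    [0, 0, 0]
  ]
}}

```text
clock: 15.5
eef_pos: [0.4908, 0.0634, 0.0454]
tool_rot: [0.925, 0.38, 0.001, 0.001]
ft_force: [-2.9, -2.1, 9.0]
grip_width: 0.0346
```

Contact again (+9 N). Open and rise.

>>> {"fn": "jog_arm", "kwargs": {
  "jaw": [0.5, 0.3, 0.1, 0, 0, 0, 0, 0],
  "linear": [
    [0, 0, 0],
    [0, 0, 0],
    [0, 0, 0],
    [0, 0, 0],
    [0, 0, 0],
    [0, 0, 0],
    [0, 0, 0],
    [0, 0, 0]
  ],
  "delta_rot": [
    [0, 0, 0],
    [0, 0, 0],
    [0, 0, 0],
    [0, 0, 0],
    [0, 0, 0],
    [0, 0, 0],
    [0, 0, 0],
    [0, 0, 0]
  ]
}}

```text
clock: 16.17
eef_pos: [0.4903, 0.0637, 0.0438]
tool_rot: [0.925, 0.38, -0.0, -0.0]
ft_force: [0.4, 0.1, -0.3]
grip_width: 0.0859
```

>>> {"fn": "jog_arm", "kwargs": {
  "jaw": [0, 0, 0, 0, 0, 0, 0, 0],
  "linear": [
    [0, 0, -0.005],
    [0, 0, -0.02],
    [0, 0, -0.04],
    [0, 0, -0.06],
    [0, 0, -0.08],
    [0, 0, -0.1],
    [0, 0, -0.118],
    [0, 0, -0.118]
  ],
  "delta_rot": [
    [0, 0, 0],
    [0, 0, 0],
    [0, 0, 0],
    [0, 0, 0],
    [0, 0, 0],
    [0, 0, 0],
    [0, 0, 0],
    [0, 0, 0]
  ]
}}

```text
clock: 16.83
eef_pos: [0.4929, 0.0641, 0.1662]
tool_rot: [0.925, 0.38, 0.004, 0.001]
ft_force: [0.4, 0.5, 0.5]
grip_width: 0.0856
```

```bash
python3 - <<'E'
from h import *
snap('wrist','w8')
togo(.624,.014,.16)
E
```

```text
t 16.88 tcp [0.492  0.0639 0.1643] yaw 44.7 tilt 0.29 F [-0.46 -0.89 -0.55] w 0.0855 j6 0.92
tool shift to go [0.0587 0.1284 0.0049]
```

View pics/w8.png

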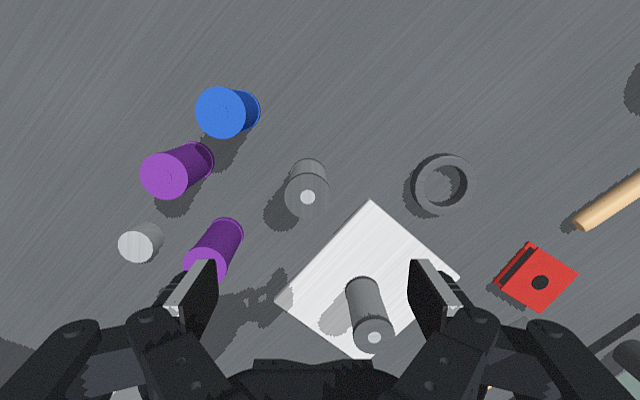

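The lighter post stands upright at (307,195). I'll return to the plate and pick up the heavier one.

>>> {"fn": "jog_arm", "kwargs": {
  "jaw": [0, 0, 0, 0, 0, 0, 0, 0],
  "linear": [
    [0.007, 0.015, 0],
    [0.02, 0.043, 0],
    [0.034, 0.072, 0],
    [0.047, 0.1, 0],
    [0.056, 0.12, 0],
    [0.06, 0.129, 0],
    [0.06, 0.129, 0],
    [0.06, 0.129, 0]
  ],
  "delta_rot": [
    [0, 0, 0],
    [0, 0, 0],
    [0, 0, 0],
    [0, 0, 0],
    [0, 0, 0],
    [0, 0, 0],
    [0, 0, 0],
    [0, 0, 0]
  ]
}}

```text
clock: 17.55
eef_pos: [0.6228, 0.0141, 0.1601]
tool_rot: [0.925, 0.38, -0.001, -0.001]
ft_force: [0.5, 0.5, -0.0]
grip_width: 0.0849
```

```bash
python3 - <<'E'
from h import *
snap('wrist','w9')
c=load('w9'); d=c['d']; V,U=np.mgrid[0:400,0:640]
p=np.stack([(U-c['cx'])/c['f'],(V-c['cy'])/c['f'],np.ones_like(U,float)],-1)*d[...,None]
W=R.from_quat(c['q']).apply(p.reshape(-1,3)).reshape(400,640,3)+c['o']; W[d==0]=np.nan
m=(abs(W[...,2]-.085)<.006)&(np.hypot(W[...,0]-.624,W[...,1]-.014)<.04)
T=W[m]; print(m.sum(),T.mean(0),((T.min(0)+T.max(0))/2),T.max(0)-T.min(0))
togo(*((T.min(0)+T.max(0))/2)[:2],.0535)
E
```

```text
1905 [0.62223638 0.01454734 0.08504824] [0.62276461 0.01397663 0.08323099] [0.03770272 0.03782677 0.00810545]
t 17.6 tcp [0.6224 0.0144 0.1606] yaw 44.7 tilt 0.17 F [ 0.18  0.5  -0.16] w 0.0851 j6 0.81
tool shift to go [0.0002 0.0008 0.1071]
```

>>> {"fn": "jog_arm", "kwargs": {
  "jaw": [0, 0, 0, 0, 0, 0, 0, 0],
  "linear": [
    [0, 0, 0.015],
    [0, 0, 0.035],
    [0, 0, 0.055],
    [0, 0, 0.075],
    [0, 0, 0.092],
    [0, 0, 0.103],
    [0, 0, 0.107],
    [0, 0, 0.107]
  ],
  "delta_rot": [
    [0, 0, 0],
    [0, 0, 0],
    [0, 0, 0],
    [0, 0, 0],
    [0, 0, 0],
    [0, 0, 0],
    [0, 0, 0],
    [0, 0, 0]
  ]
}}

```text
clock: 18.27
eef_pos: [0.6223, 0.0146, 0.0541]
tool_rot: [0.925, 0.381, -0.001, -0.0]
ft_force: [0.3, 0.0, 0.9]
grip_width: 0.0857
```

>>> {"fn": "jog_arm", "kwargs": {
  "jaw": [0.3, 0.4, 0.5, 0.6, 0.7, 0.8, 0.8, 0.8],
  "linear": [
    [0, 0, 0],
    [0, 0, 0],
    [0, 0, 0],
    [0, 0, 0],
    [0, 0, 0],
    [0, 0, 0],
    [0, 0, 0],
    [0, 0, 0]
  ],
  "delta_rot": [
    [0, 0, 0],
    [0, 0, 0],
    [0, 0, 0],
    [0, 0, 0],
    [0, 0, 0],
    [0, 0, 0],
    [0, 0, 0],
    [0, 0, 0]
  ]
}}

```text
clock: 18.93
eef_pos: [0.6245, 0.0139, 0.0565]
tool_rot: [0.925, 0.38, 0.001, 0.001]
ft_force: [-2.1, -1.4, 5.7]
grip_width: 0.0349
```

>>> {"fn": "jog_arm", "kwargs": {
  "jaw": [0.8, 0.8, 0.8, 0.8, 0.8, 0.8, 0.8, 0.8],
  "linear": [
    [0, 0, -0.005],
    [0, 0, -0.018],
    [0, 0, -0.036],
    [0, 0, -0.056],
    [0, 0, -0.078],
    [0, 0, -0.1],
    [0, 0, -0.115],
    [0, 0, -0.12]
  ],
  "delta_rot": [
    [0, 0, 0],
    [0, 0, 0],
    [0, 0, 0],
    [0, 0, 0],
    [0, 0, 0],
    [0, 0, 0],
    [0, 0, 0],
    [0, 0, 0]
  ]
}}

```text
clock: 19.6
eef_pos: [0.6245, 0.0144, 0.1769]
tool_rot: [0.925, 0.38, 0.001, 0.0]
ft_force: [0.1, 0.4, -5.5]
grip_width: 0.0346
```

```bash
python3 - <<'E'
from h import *
W=np.load('pics/W_scene0.npy')
# seat ring centre from both views: points 0.064-0.072 high near turntable
for n in('scene0','side0'):
    W=np.load('pics/W_'+n+'.npy').reshape(-1,3)
    P=W[(abs(W[:,2]-.06)<.012)&(np.hypot(W[:,0]-.539,W[:,1]+.298)<.14)]
    (x,y),r=cv2.minEnclosingCircle(P[:,:2].astype(np.float32)); print(n,x,y,r)
    (x,y),r=cv2.minEnclosingCircle(P[P[:,2]>.064][:,:2].astype(np.float32)); print(' ring',x,y,r)
togo(.539,-.298,.174)
E
```

```text
scene0 0.5403321981430054 -0.2949730455875397 0.11180982738733292
 ring 0.5174375772476196 -0.278092622756958 0.09389764815568924
side0 0.5365844964981079 -0.2969467341899872 0.11142433434724808
 ring 0.5429918766021729 -0.2746675908565521 0.09018047153949738
t 19.6 tcp [0.6245 0.0144 0.1769] yaw 44.7 tilt 0.15 F [ 0.09  0.41 -5.46] w 0.0346 j6 0.81
tool shift to go [-0.2806  0.1618  0.0026]
```

Post is held with its underside at about z = 0.13. I'll carry it to the turntable axis at about (0.539, -0.297).

>>> {"fn": "jog_arm", "kwargs": {
  "jaw": [0.8, 0.8, 0.8, 0.8, 0.8, 0.8, 0.8, 0.8],
  "linear": [
    [-0.009, 0.005, 0],
    [-0.027, 0.016, 0],
    [-0.05, 0.029, 0],
    [-0.075, 0.043, 0],
    [-0.1, 0.058, 0],
    [-0.125, 0.072, 0],
    [-0.15, 0.087, 0],
    [-0.175, 0.101, 0]
  ],
  "delta_rot": [
    [0, 0, 0],
    [0, 0, 0],
    [0, 0, 0],
    [0, 0, 0],
    [0, 0, 0],
    [0, 0, 0],
    [0, 0, 0],
    [0, 0, 0]
  ]
}}

```text
clock: 20.27
eef_pos: [0.5679, -0.1822, 0.1722]
tool_rot: [0.925, 0.38, -0.002, -0.001]
ft_force: [-0.1, 0.0, -5.8]
grip_width: 0.0347
```

```bash
python3 - <<'E'
from h import *
togo(.539,-.297,.175)
E
```

```text
t 20.27 tcp [ 0.5679 -0.1822  0.1722] yaw 44.7 tilt 0.28 F [-0.05  0.01 -5.81] w 0.0347 j6 0.48
tool shift to go [-0.1013  0.0613 -0.0028]
```

>>> {"fn": "jog_arm", "kwargs": {
  "jaw": [0.8, 0.8, 0.8, 0.8, 0.8, 0.8, 0.8, 0.8],
  "linear": [
    [-0.025, 0.015, 0],
    [-0.05, 0.03, 0],
    [-0.072, 0.043, 0],
    [-0.088, 0.053, 0],
    [-0.098, 0.059, 0],
    [-0.102, 0.061, 0],
    [-0.102, 0.061, 0],
    [-0.102, 0.061, 0]
  ],
  "delta_rot": [
    [0, 0, 0],
    [0, 0, 0],
    [0, 0, 0],
    [0, 0, 0],
    [0, 0, 0],
    [0, 0, 0],
    [0, 0, 0],
    [0, 0, 0]
  ]
}}

```text
clock: 20.93
eef_pos: [0.5405, -0.2948, 0.174]
tool_rot: [0.925, 0.381, -0.0, -0.001]
ft_force: [0.2, -0.1, -5.3]
grip_width: 0.0349
```

>>> {"fn": "jog_arm", "kwargs": {
  "jaw": [0.8, 0.8, 0.8, 0.8, 0.8, 0.8, 0.8, 0.8],
  "linear": [
    [0, 0, 0],
    [0, 0, 0],
    [0, 0, 0],
    [0, 0, 0],
    [0, 0, 0],
    [0, 0, 0],
    [0, 0, 0],
    [0, 0, 0]
  ],
  "delta_rot": [
    [0, 0, 0],
    [0, 0, 0],
    [0, 0, 0],
    [0, 0, 0],
    [0, 0, 0],
    [0, 0, 0],
    [0, 0, 0],
    [0, 0, 0]
  ]
}}

```text
clock: 21.6
eef_pos: [0.5408, -0.2957, 0.1749]
tool_rot: [0.925, 0.38, 0.0, 0.0]
ft_force: [-0.2, -0.3, -5.3]
grip_width: 0.0344
```

```bash
python3 - <<'E'
from h import *
togo(.539,-.297,.175)
snap('scene','s10');snap('side','d10');snap('wrist','w10')
cv2.imwrite('pics/both10.png',np.vstack([cv2.imread('pics/s10.png')[60:330],cv2.imread('pics/d10.png')[100:390]]))
c=load('w10'); d=c['d']; V,U=np.mgrid[0:400,0:640]
p=np.stack([(U-c['cx'])/c['f'],(V-c['cy'])/c['f'],np.ones_like(U,float)],-1)*d[...,None]
W=R.from_quat(c['q']).apply(p.reshape(-1,3)).reshape(400,640,3)+c['o']; W[d==0]=np.nan
# post lowest/any points from scene view
for n in('s10','d10'):
    c=load(n); d=c['d']
    p=np.stack([(U-c['cx'])/c['f'],(V-c['cy'])/c['f'],np.ones_like(U,float)],-1)*d[...,None]
    W=R.from_quat(c['q']).apply(p.reshape(-1,3))+c['o']; W[d.ravel()==0]=np.nan
    P=W[(np.hypot(W[:,0]-.539,W[:,1]+.297)<.035)&(W[:,2]>.085)&(W[:,2]<.15)]
    print(n,'underside',np.percentile(P[:,2],[0,1,5]))
    for a,b in((.13,.14),(.14,.15)):
        Q=P[(P[:,2]>a)&(P[:,2]<b)]; print(a,Q.mean(0).round(4),len(Q))
print('F',bot.get_obs()['ft_force'],'vel',abs(bot.get_obs()['joint_vel']).max())
E
```

```text
t 21.6 tcp [ 0.5408 -0.2957  0.1749] yaw 44.7 tilt 0.0 F [-0.24 -0.3  -5.32] w 0.0344 j6 0.29
tool shift to go [-0.0022 -0.0004 -0.0001]
s10 underside [0.12606879 0.12714725 0.12950126]
0.13 [ 0.5529 -0.2964  0.1346] 80
0.14 [ 0.5539 -0.2964  0.145 ] 61
d10 underside [0.12675721 0.1277765  0.12824226]
0.13 [ 0.5266 -0.3056  0.1351] 74
0.14 [ 0.5262 -0.3054  0.1453] 51
F [ 0.10929103  0.29806899 -6.08569018] vel 0.0014761145512123437
```

View pics/both10.png

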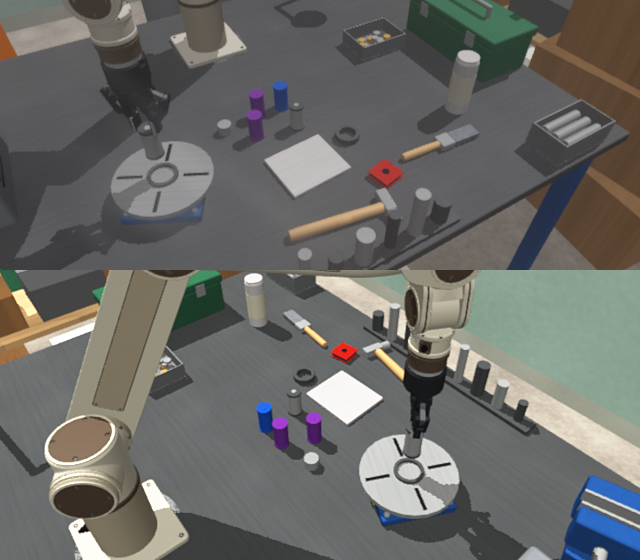

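View pics/w10.png

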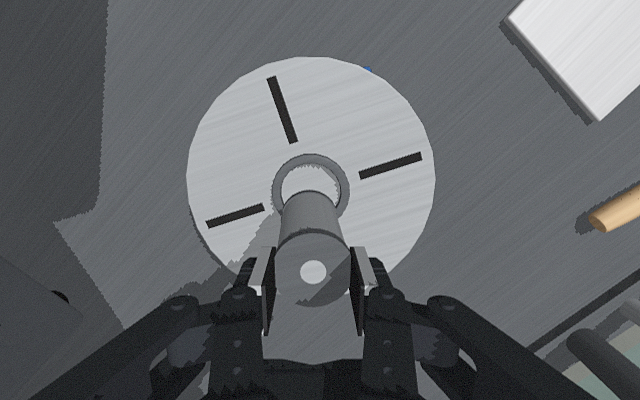

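The post is centred over the ring in both views. Its underside is at z ≈ 0.127 (59 mm clear of the seat), and the arm is still. The lighter post stands at (296,116) in the upper view. Handing in.

```bash
python3 -c "
from h import *
print(bot.job_done()); togo(.539,-.297,.175)"
```

```text
the job is handed in; nothing more can be done
None
the job is handed in; nothing more can be done
```

I handed the job in with the heavier post held over the turntable seat, at about 22 s of the 66 s allowed. No verdict was reported.

- **What I did:** I lifted the far-left post (about 5.5 N) and set it upright at the centre of the plate. I then lifted the other post (about 3.5 N) while the first stood there. The first was heavier, so I put the lighter one back on the bench where it had stood, picked the first up again and carried it to the turntable.
- **Held post:** It is about 2 mm from the measured turntable axis, with no tool tilt. Its underside is at z ≈ 0.127 m, 59 mm above the seat ring. The grip opening reads 34 mm and the joints are nearly still.
- **Other things:** The lighter post stands upright on the bench, and the other objects look unmoved in both views.
- **Disagreements:**
  - The scene and side cameras differed by about 5 mm in x, so I averaged them. The wrist camera matched the averages for the posts.
  - Fitting a circle to the seat ring's points gave radii of about 90 mm, far too large for the ring, so I discarded it. I took the axis from the faceplate instead, which came out at its stated size (111 mm radius against 110 mm).
  - The force readings scatter by about 0.5 N each, well below the 2 N difference between the averaged weights.

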